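# Move the double lid to the full jar and lift off its cover

### The job

The jar of wall plugs that carries the double lid (dark tray lid with its red dust cover on top) is used up: pull the two lids off it together, keeping them level and nested, carry them in the hand to the open full jar and press them down until the tray lid snaps fully home under both spring clips. Then lift the red cover alone straight up off the tray lid, leaving the tray lid snapped home and undisturbed, and finish while still holding the cover level over the full jar, about 10 cm above where it sat, so that the washers in the tray can be got at. Leave the bolt bin, the carton, the wrench and the screwdriver where they are.

Things in the scene. Friction and masses are not known exactly. Their poses are not given: they have to be found in the camera images.
- jar_empty: the used-up jar: yellow, 50.5 mm square (52 mm over its rolled rim), rim 90 mm above the bench, in a grey holder (foot 120 mm along x, 62 mm along y, 4 mm high) screwed to the bench: it cannot move. Closed at the start by the two lids. Origin: centre of the holder's underside, on the bench, z up. Spring clips stand on its +x and -x sides; its +y and -y sides are free for fingers
- jar_full: the full jar: the same jar, holder, clips and frame as jar_empty, also screwed down, but open at the start and heaped with grey wall plugs up to some 8 mm below its rim
- clip_full (a point): middle of the rolled end of the full jar's +x clip: a steel spring strip standing beside the jar, its end a roll of 10 mm diameter, 28 mm long along y, 36 mm out from the jar's axis, 83 mm up (top at 88.5 mm). The -x clip and those of jar_empty are alike. They snap over the tray lid's beads: pulling it straight up off them, or pressing it on, takes 6 to 13 N over some 6 mm, then it goes freely
- tray_lid: the inner lid, dark grey, loose, about 120 g: a skirt 60 mm square and 20 mm high, closed by a flat top (4 mm) that carries a four-pocket tray (41 mm square, 14 mm high) with washers and nuts. Origin: centre of the skirt's lower edge, z up. Skirt inside: 55.5 mm square, 16 mm deep; 1.75 mm to spare on each side of the jar's rim. Fully home, its origin is 74 mm above the jar's origin
- bead (a point): middle of the bead on the tray lid's +x side, 5 mm above the skirt's lower edge; the -x side has the same: straight ribs 5 mm thick, 36 mm long, standing out 2 mm. The lid's x axis must lie along the jar's x axis (either way round) so that both beads go under the clips. Home, the clips' rolls lie just above the beads and the jar's rim bears on the inside of the lid's top
- skirt_side (a point): middle of the tray lid's smooth +y side, 10 mm above the skirt's lower edge; with the opposite -y side it is the place to grip the tray lid, 60 mm across, for taking both lids together
- cover: the outer lid: red square dust cover, loose, about 45 g, 48 mm square, 28 mm high, walls 2 mm, open below. Origin: centre of its lower edge, z up. It sits by its weight alone, no catch, over the tray (1.5 mm to spare a side), its lower edge on the tray lid's flat top, 20 mm above the tray lid's origin and 6 mm in from the skirt's sides. It is free of the tray after 14 mm straight up
- bolt_bin: bystander: yellow open bin with bolts, loose, 100 x 140 x 55 mm; origin: centre of its underside
- carton: bystander: cardboard carton with a green band, loose, 80 x 120 x 50 mm; origin: centre of its underside
- wrench: bystander: steel wrench lying on the bench, loose, 160 mm long along its x; origin: underside of its middle
- screwdriver: bystander: screwdriver lying on the bench, loose, 200 mm long along its x; origin: underside of its middle
Not all that is in view belongs to the job. What is meant by the cover is not green, and is the larger of those in its own colour. Of the things that look like the tray_lid, the larger one is meant.

How it is judged:
By the outcome, as a careful person would: the job done as asked, in the order asked, and still so for the second after the job is handed in, while the arm keeps its last pose, push and grip.
It also fails if it takes over 64 s, if anything falls off the work surface, if the arm or the gripper's body presses on something with over 40 N, if the wrist force passes 120 N, or if a joint passes its speed limit or range.

### The arm

A 7-joint arm with a two-finger parallel gripper is mounted at the origin on the work surface. World frame = base frame: x ahead of the robot, y to its left, z up, the work surface at z = 0. Lengths are in m, angles in rad, forces in N, time in s.
With the tool pointing down it reaches from about 0.4 to 0.9 m from the base axis. Payload 5.6 kg.
Tool frame: the origin (TCP) lies midway between the tips of the shut fingers; the grasp point (between the pads) lies 19 mm behind it (manip.tcp_to_grasp is the distance from the TCP to the grasp point, in m); z points along the fingers, y is the direction in which the jaws open and shut (so a half turn about z gives the same grasp; the last joint's range is limited). The gripper opens to 92 mm and grips with 3 to 60 N. Pads are 20 mm wide; open, the fingers measure 128 mm over their backs; the gripper's body (75 mm by 189 mm) begins 69 mm behind the grasp point.
Start: joints at [1.165, 0.468, -0.012, 1.603, 0.006, 1.071, -0.056], TCP at [0.231, -0.608, 0.215] pointing down, gripper open.
Joint ranges: [-2.53, 2.53], [-0.31, 2.02], [-1.57, 1.55], [0.28, 2.44], [-1.29, 4.43], [0.15, 1.84], [-2.92, 2.92]. Speed limits (rad/s): [2.57, 2.57, 3.14, 3.14, 3.14, 3.14, 3.14].

### API

Orientations are given as a 3x3 rotation matrix whose columns are the frame's x, y, z axes.
In Python, from bench import manip gives the robot as it stands.
- The arm moves only by the tool servo_tool, never from a script. Its argument "moves" is a list of rows, each an object with "linear": the shift along the tool's x, y, z in cm, a list of three; "twist": the turn about the tool's z in degrees; "hand": the finger opening in cm, from 0 to 9.19. A call has 1 to 5 rows; each row shifts and turns the pose as measured when the row begins, along the tool's axes as they then stand; what a row does not reach is not made up. A row lasts 1/10 s, in which the tool goes at most 50 mm and 8.59 degrees, less where a joint would pass 70% of its speed; a pose out of reach is approached as far as the arm can. A call is refused whole if a number of a shift passes 5 or a number of a turn 8.59, either way. A call with a gripper value outside its range is refused whole. The fingers move at their own pace and stop on an object; "squeeze" is the grip in N (left out, the last holds). Time passes only in rows, so rows that do not move let the fingers close. It gives the time, the measured TCP pose, the force and the opening at its end, in the units of the state.
- manip.sense(): the state, without advancing time (a new reading comes with each control period).
- manip.read_camera(name): name is "scene" or "top"; returns (picture, depth): 420x560x3 uint8, blue, green, red; 420x560 float32, m along the optical axis (not along the pixel's ray), 0 where there is no reading.
- manip.calibration(name): a dict with "camera_matrix" (3x3 intrinsics, pixels), "R" (3x3) and "t" (3): a world point X has camera coordinates R X + t. Camera axes: x right, y down, z forward; pixel columns grow to the right and rows downward; lengths in m; the calibration is good to about 2 mm. A picture is of the moment at which its call begins. calibration takes no time and is no camera call.
- manip.hand_in(): hands the job in, once; it reports no verdict.
The state is a dict: "time": time; "joints": joint angles; "joint_vel": joint speeds; "effort": joint torques, N m; "ee_pos": TCP position; "eef_rot": TCP orientation; "force": force on the tool from outside, world axes, zero at the start; "ft_torque": the same for the moment, N m; "finger_gap": finger opening in m.
Only numpy, scipy, OpenCV 4.12 (cv2) and the standard library are available. Lean on these libraries where they do the work, as an engineer would, in place of code of your own. Each camera call takes 0.05 s, during which the arm holds its last target.

## Working session

There is one attempt and no reset: what is moved stays moved. The work goes in short steps, Python scripts to look and compute and a tool call to move; the robot and the scene stay as the last step left them, time stands still between calls to the robot, and variables do not carry over. Pictures are saved under pics/ and viewed, and the job is handed in when it is done.

Besides the shell and the picture viewer there is one more tool, called after "Call:" as a command line: name --argument value ..., lists and objects as JSON in quotes. servo_tool: Moves the arm, as the interface text tells. Its arguments: {"type":"object","properties":{"moves":{"type":"array"},"squeeze":{"type":"number"}},"required":["moves"]}

```bash
ls; mkdir -p pics
python3 - <<'E'
from bench import manip
import cv2,numpy as np
for n in ("scene","top"):
    im,d=manip.read_camera(n)
    cv2.imwrite(f"pics/{n}0.png",im); np.save(f"pics/{n}0_d.npy",d)
    c=manip.calibration(n); print(n,np.round(c["camera_matrix"],1).tolist(),np.round(c["R"],3).tolist(),np.round(c["t"],3).tolist())
s=manip.sense(); print(s["time"],s["ee_pos"],np.round(s["eef_rot"],3),s["force"],s["finger_gap"])
E
```

```text
pics
scene [[419.9, 0.0, 281.2], [0.0, 419.9, 215.2], [0.0, 0.0, 1.0]] [[-0.036, 0.999, -0.014], [0.84, 0.023, -0.541], [-0.541, -0.031, -0.841]] [0.004, -0.455, 1.396]
top [[431.3, 0.0, 281.3], [0.0, 431.3, 200.8], [0.0, 0.0, 1.0]] [[-0.018, -1.0, -0.009], [-0.982, 0.02, -0.189], [0.189, 0.006, -0.982]] [0.015, 0.606, 1.071]
0.1 [ 0.23044526 -0.60721553  0.21372521] [[ 0.935  0.355 -0.001]
 [ 0.355 -0.935  0.001]
 [-0.    -0.002 -1.   ]] [ 0.10958457  0.10611158 -0.24303031] 0.09196171188203325
```

View pics/scene0.png

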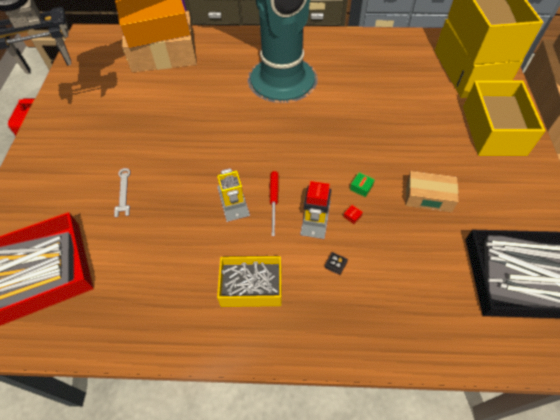

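View pics/top0.png

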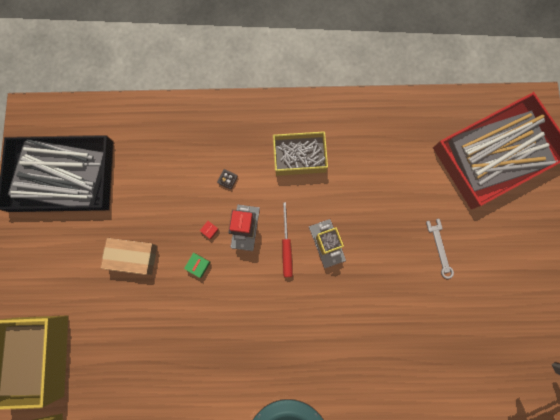

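Red candidates in scene.png are (318,190), on the jar, and a smaller one at (353,214). There is also a green one at (362,184). Dark tray candidates are the one under the red cover and a small loose one at (336,263). I'll confirm these in an enlarged crop.

Run:
```python
import cv2,numpy as np
a=cv2.imread("pics/scene0.png")[155:285,210:390]; b=cv2.imread("pics/top0.png")[160:290,180:360]
a=cv2.resize(a,None,fx=4.2,fy=4.2,interpolation=cv2.INTER_CUBIC);b=cv2.resize(b,None,fx=4.2,fy=4.2,interpolation=cv2.INTER_CUBIC)
cv2.imwrite("pics/ca.png",a);cv2.imwrite("pics/cb.png",b)
```

```text
(no output)
```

View pics/ca.png

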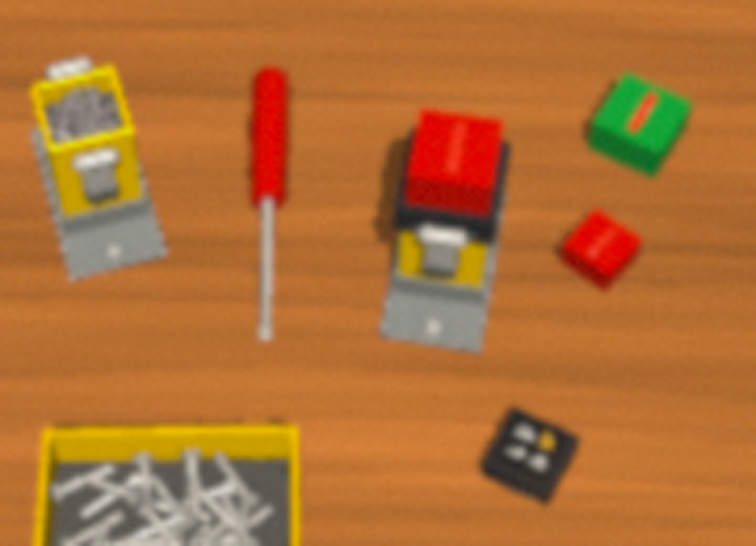

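View pics/cb.png

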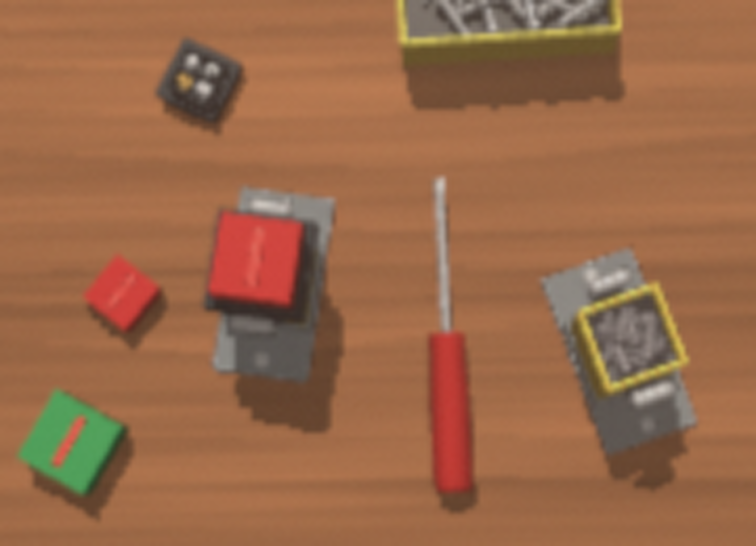

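The crops confirm it. The target is the larger red cover (scene 318,190; top 241,222), sitting on the larger dark lid on a jar. The loose small red, green and dark ones are decoys. The full open jar is at scene (232,195), top (329,240). Next I'll measure both.

```bash
cat > h.py <<'E'
import cv2,numpy as np
from bench import manip
def world(n,d):
    c=manip.calibration(n);K,R,t=[np.array(c[k]) for k in("camera_matrix","R","t")]
    v,u=np.mgrid[0:420,0:560]
    P=np.stack([(u-K[0,2])/K[0,0]*d,(v-K[1,2])/K[1,1]*d,d],-1)
    return (P-t)@R
def ray(n,uv,z):
    c=manip.calibration(n);K,R,t=[np.array(c[k]) for k in("camera_matrix","R","t")]
    uv=np.atleast_2d(uv).astype(float)
    r=np.c_[(uv-K[:2,2])/[K[0,0],K[1,1]],np.ones(len(uv))]@R
    o=-R.T@t; return o+r*((z-o[2])/r[:,2])[:,None]
def rect(p):
    (c,s,a)=cv2.minAreaRect((p[:,:2]*1000).astype(np.float32))
    return np.round(c,1),np.round(s,1),round((a+45)%90-45,1)
E
python3 - <<'E'
from h import *
box={"scene":[(300,178,335,215),(215,165,250,212)],"top":[(225,205,262,240),(308,222,348,262)]}
for n in("scene","top"):
    im=cv2.imread(f"pics/{n}0.png");d=np.load(f"pics/{n}0_d.npy");W=world(n,d)
    hsv=cv2.cvtColor(im,cv2.COLOR_BGR2HSV)
    red=((hsv[...,0]<8)|(hsv[...,0]>172))&(hsv[...,1]>150)&(hsv[...,2]>80)
    yel=(hsv[...,0]>20)&(hsv[...,0]<35)&(hsv[...,1]>120)
    for k,(m,zz) in enumerate(((red,.122),(yel,.09))):
        b=box[n][k];M=np.zeros_like(m);M[b[1]:b[3],b[0]:b[2]]=1
        m=m&M&(d>0); p=W[m]; 
        print(n,k,len(p),"z hist",np.histogram(p[:,2],bins=np.arange(0.03,.15,.01)))
        q=abs(W[...,2]-zz)<.006
        q&=m
        uv=np.argwhere(q)[:,::-1]
        print("  depth rect",rect(W[q]),"z",np.median(W[q][:,2]))
        print("  ray rect",rect(ray(n,uv,zz)))
        # foot plate
        f=M&(abs(W[...,2]-.004)<.004)&(hsv[...,1]<60)&(hsv[...,2]>70)&(d>0)
        if f.sum()>20: print("  foot",f.sum(),rect(ray(n,np.argwhere(f)[:,::-1],.004)))
E
```

```text
scene 0 505 z hist (array([  0,   0,   0,   0,   0,   0,  62,  47,  70, 323,   0]), array([0.03, 0.04, 0.05, 0.06, 0.07, 0.08, 0.09, 0.1 , 0.11, 0.12, 0.13,
       0.14]))
  depth rect (array([547.3, 106. ]), array([47.8, 50.3]), -9.4) z 0.1220159851400576
  ray rect (array([548.3, 105.9]), array([47.6, 53.1]), -9.1)
scene 1 423 z hist (array([ 28,  38,  27,  36,  56, 139,  38,   0,   0,   0,   0]), array([0.03, 0.04, 0.05, 0.06, 0.07, 0.08, 0.09, 0.1 , 0.11, 0.12, 0.13,
       0.14]))
  depth rect (array([ 502.7, -113.7]), array([68.9, 51.9]), 18.4) z 0.08899550350646608
  ray rect (array([ 506. , -112.6]), array([68. , 51.7]), 18.7)
  foot 110 (array([ 478.4, -135.4]), array([157.2,  56.1]), 31.9)
top 0 407 z hist (array([  0,   0,   0,   0,   0,   0,   5,  12,  47, 343,   0]), array([0.03, 0.04, 0.05, 0.06, 0.07, 0.08, 0.09, 0.1 , 0.11, 0.12, 0.13,
       0.14]))
  depth rect (array([546.2, 103.8]), array([47.9, 47.9]), -9.0) z 0.12246208730383709
  ray rect (array([546. , 103.6]), array([48.2, 48.5]), -8.5)
  foot 128 (array([557. , 102.4]), array([60.5, 96.4]), -8.9)
top 1 167 z hist (array([ 1,  4, 10, 13, 26, 59, 52,  0,  0,  0,  0]), array([0.03, 0.04, 0.05, 0.06, 0.07, 0.08, 0.09, 0.1 , 0.11, 0.12, 0.13,
       0.14]))
  depth rect (array([ 498.5, -117.1]), array([51.5, 51.1]), 18.7) z 0.0899723142993465
  ray rect (array([ 498.6, -117. ]), array([51.5, 51. ]), 18.6)
  foot 298 (array([ 498.4, -116.6]), array([118.9,  61. ]), 18.2)
```

```bash
cat > go.py <<'E'
import sys,numpy as np
from bench import manip
# args x y z(mm) yawdeg of tool-y line (deg)
def rep(tx,ty,tz,a):
    s=manip.sense();R=np.array(s["eef_rot"]);p=np.array(s["ee_pos"])
    d=R.T@(np.array([tx,ty,tz])/1000-p)*100
    cur=np.degrees(np.arctan2(R[1,1],R[0,1]))
    w=(a-cur+90)%180-90
    tilt=np.degrees(np.arccos(min(1,-R[2,2])))
    print("t",round(s["time"],2),"pos",np.round(p*1000,1),"tooldelta cm",np.round(d,2),"twist",round(-w,2),"tilt",round(tilt,2),"F",np.round(s["force"],1),"M",np.round(s["ft_torque"],2),"gap",round(s["finger_gap"]*1000,1),"q",np.round(s["joints"],2))
if __name__=="__main__": rep(*map(float,sys.argv[1:5]))
E
python3 go.py 546.3 103.8 200 81.2
python3 - <<'E'
from h import *
n="scene";im=cv2.imread(f"pics/{n}0.png");d=np.load(f"pics/{n}0_d.npy");W=world(n,d);hsv=cv2.cvtColor(im,cv2.COLOR_BGR2HSV)
yel=(hsv[...,0]>20)&(hsv[...,0]<35)&(hsv[...,1]>120)
M=np.zeros_like(yel);M[165:212,215:250]=1
for lo in(.086,.088):
    q=M&yel&(W[...,2]>lo)&(W[...,2]<.096);print(q.sum(),rect(W[q]),rect(ray(n,np.argwhere(q)[:,::-1],.09)))
E
```

```text
t 0.1 pos [ 230.4 -607.2  213.7] tooldelta cm [ 54.76 -55.27   1.46] twist 29.58 tilt 0.09 F [ 0.1  0.1 -0.2] M [ 0.02 -0.03  0.01] gap 92.0 q [ 1.17  0.47 -0.01  1.6   0.01  1.07 -0.06]
114 (array([ 504.7, -113. ]), array([64.7, 51.9]), 18.4) (array([ 506.4, -112.5]), array([67.1, 51.7]), 18.7)
85 (array([ 499., -115.]), array([52.3, 51.4]), 19.8) (array([ 499.2, -115. ]), array([52.1, 51.3]), 19.7)
```

Call:
servo_tool --moves '[{"linear": [3.4, -3.4, 0], "twist": 0, "hand": 9.19}, {"linear": [3.4, -3.4, 0], "twist": 0, "hand": 9.19}, {"linear": [3.4, -3.4, 0], "twist": 0, "hand": 9.19}, {"linear": [3.4, -3.4, 0], "twist": 0, "hand": 9.19}, {"linear": [3.4, -3.4, 0], "twist": 0, "hand": 9.19}]'

```text
time: 0.6
ee_pos: [0.3266, -0.3866, 0.21]
eef_rot: [[0.94, 0.342, -0.005], [0.342, -0.94, 0.002], [-0.004, -0.004, -1.0]]
force: [-0.4, 0.0, 1.1]
finger_gap: 0.0918
```

```bash
python3 go.py 546.3 104.9 200 81.1
```

```text
t 0.6 pos [ 326.6 -386.6  210. ] tooldelta cm [ 37.45 -38.67   0.98] twist 28.89 tilt 0.32 F [-0.4  0.   1.1] M [ 0.01 -0.04 -0.04] gap 91.8 q [ 0.89  0.24 -0.11  1.95  0.03  0.96 -0.45]
```

Call:
servo_tool --moves '[{"linear": [3.8, -3.0, 0], "twist": 0, "hand": 9.19}, {"linear": [3.8, -3.0, 0], "twist": 0, "hand": 9.19}, {"linear": [3.5, -3.5, 0], "twist": 0, "hand": 9.19}, {"linear": [3.5, -3.5, 0], "twist": 0, "hand": 9.19}, {"linear": [3.5, -3.5, 0], "twist": 0, "hand": 9.19}]'

```text
time: 1.1
ee_pos: [0.4402, -0.1643, 0.2095]
eef_rot: [[0.94, 0.34, -0.006], [0.34, -0.94, 0.001], [-0.005, -0.003, -1.0]]
force: [0.3, -0.2, -0.6]
finger_gap: 0.092
```

```bash
python3 go.py 546.3 104.9 200 81.1
```

```text
t 1.1 pos [ 440.2 -164.3  209.5] tooldelta cm [ 19.14 -21.7    0.92] twist 28.79 tilt 0.35 F [ 0.3 -0.2 -0.6] M [-0.01 -0.04 -0.02] gap 92.0 q [ 0.54  0.19 -0.28  2.02  0.07  0.95 -1.  ]
```

Call:
servo_tool --moves '[{"linear": [3.5, -3.5, 0], "twist": 0, "hand": 9.19}, {"linear": [3.5, -3.5, 0], "twist": 0, "hand": 9.19}, {"linear": [3.0, -3.5, 0], "twist": 0, "hand": 9.19}, {"linear": [3.0, -3.5, 0], "twist": 0, "hand": 9.19}, {"linear": [3.0, -3.5, 0], "twist": 0, "hand": 9.19}]'

```text
time: 1.6
ee_pos: [0.5316, 0.0615, 0.2088]
eef_rot: [[0.941, 0.339, -0.006], [0.339, -0.941, 0.001], [-0.006, -0.003, -1.0]]
force: [1.3, -1.1, -0.7]
finger_gap: 0.0923
```

Call:
servo_tool --moves '[{"linear": [0, 0, 0], "twist": 6, "hand": 9.19}, {"linear": [0, 0, 0], "twist": 6, "hand": 9.19}, {"linear": [0, 0, 0], "twist": 6, "hand": 9.19}, {"linear": [0, 0, 0], "twist": 6, "hand": 9.19}, {"linear": [0, 0, 0], "twist": 4, "hand": 9.19}]'

```text
time: 2.1
ee_pos: [0.5312, 0.0722, 0.2066]
eef_rot: [[0.989, -0.146, -0.01], [-0.146, -0.989, 0.005], [-0.011, -0.004, -1.0]]
force: [-0.4, -1.6, -0.3]
finger_gap: 0.0921
```

```bash
python3 go.py 546.3 104.9 170 81.1
```

```text
t 2.1 pos [531.2  72.2 206.6] tooldelta cm [ 1.06 -3.44  3.67] twist 0.53 tilt 0.64 F [-0.4 -1.6 -0.3] M [ 0.05 -0.01  0.02] gap 92.1 q [ 0.08  0.32 -0.33  1.87  0.11  0.99 -2.01]
```

Call:
servo_tool --moves '[{"linear": [0.5, -1.7, 1], "twist": 0.5, "hand": 9.19}, {"linear": [0.5, -1.7, 1], "twist": 0, "hand": 9.19}, {"linear": [0, 0, 1], "twist": 0, "hand": 9.19}, {"linear": [0, 0, 0], "twist": 0, "hand": 9.19}]'

```text
time: 2.5
ee_pos: [0.5453, 0.1039, 0.1745]
eef_rot: [[0.987, -0.158, -0.012], [-0.157, -0.988, 0.004], [-0.012, -0.002, -1.0]]
force: [-0.8, -0.3, -0.1]
finger_gap: 0.0919
```

```bash
python3 go.py 546.3 104.9 65 81.1
python3 - <<'E'
from h import *
for n in("scene","top"):
    im,d=manip.read_camera(n);cv2.imwrite(f"pics/{n}1.png",cv2.resize(im[130:290,180:400],None,fx=3.6,fy=3.6,interpolation=cv2.INTER_CUBIC))
E
```

```text
t 2.5 pos [545.3 103.9 174.5] tooldelta cm [ 0.22 -0.09 10.94] twist -0.16 tilt 0.72 F [-0.8 -0.3 -0.1] M [ 0.02  0.05 -0.01] gap 91.9 q [ 0.02  0.39 -0.32  1.85  0.14  0.94 -2.1 ]
```

View pics/scene1.png

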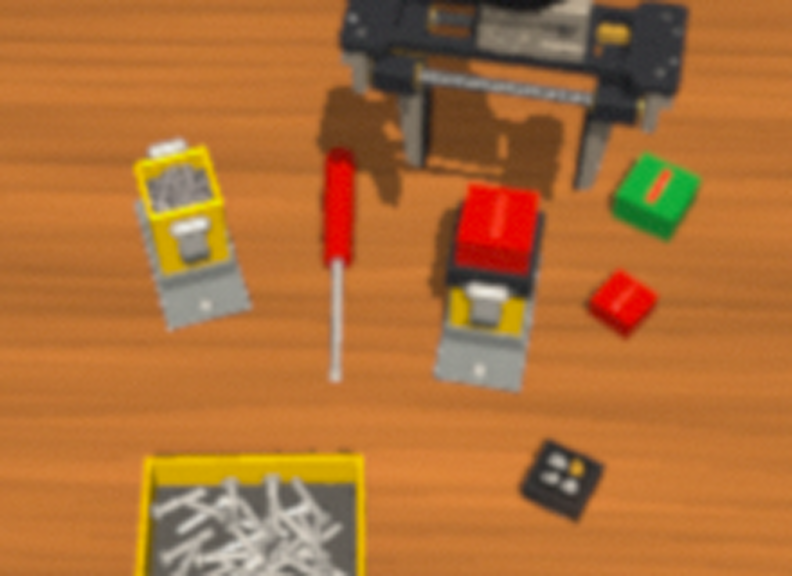

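Scene1 shows the open fingers (415,140 and 592,155) straddling the red cover at (500,225), aligned with it. I'll descend.

Call:
servo_tool --moves '[{"linear": [0.1, -0.05, 2.4], "twist": 0, "hand": 9.19}, {"linear": [0.1, 0, 2.4], "twist": 0, "hand": 9.19}, {"linear": [0, 0, 2.4], "twist": 0, "hand": 9.19}, {"linear": [0, 0, 1.5], "twist": 0, "hand": 9.19}, {"linear": [0, 0, 0], "twist": 0, "hand": 9.19}]'

```text
time: 3.1
ee_pos: [0.55, 0.1001, 0.0901]
eef_rot: [[0.987, -0.164, -0.002], [-0.164, -0.987, 0.003], [-0.003, -0.003, -1.0]]
force: [-0.2, 0.2, -0.4]
finger_gap: 0.0917
```

```bash
python3 go.py 546.3 104.9 65 81.1
```

```text
t 3.1 pos [550.  100.1  90.1] tooldelta cm [-0.43 -0.41  2.51] twist -0.52 tilt 0.23 F [-0.2  0.2 -0.4] M [0.04 0.03 0.02] gap 91.7 q [-0.01  0.5  -0.29  1.91  0.2   0.76 -2.14]
```

Call:
servo_tool --moves '[{"linear": [-0.4, -0.4, 0.8], "twist": -0.5, "hand": 9.19}, {"linear": [0, 0, 0.8], "twist": 0, "hand": 9.19}, {"linear": [0, 0, 0], "twist": 0, "hand": 9.19}]'

```text
time: 3.4
ee_pos: [0.5478, 0.1042, 0.0754]
eef_rot: [[0.988, -0.156, 0.001], [-0.156, -0.988, 0.003], [0.001, -0.003, -1.0]]
force: [0.3, -0.2, -1.0]
finger_gap: 0.0919
```

```bash
python3 go.py 546.3 104.9 65 81.1
```

```text
t 3.4 pos [547.8 104.2  75.4] tooldelta cm [-0.15 -0.04  1.04] twist -0.06 tilt 0.2 F [ 0.3 -0.2 -1. ] M [ 0.04  0.06 -0.05] gap 91.9 q [-0.02  0.52 -0.29  1.92  0.21  0.73 -2.15]
```

Call:
servo_tool --moves '[{"linear": [-0.15, -0.05, 0.6], "twist": 0, "hand": 9.19}, {"linear": [0, 0, 0.4], "twist": 0, "hand": 9.19}, {"linear": [0, 0, 0], "twist": 0, "hand": 9.19}, {"linear": [0, 0, 0], "twist": 0, "hand": 9.19}]'

```text
time: 3.8
ee_pos: [0.5472, 0.1053, 0.0659]
eef_rot: [[0.988, -0.156, 0.003], [-0.156, -0.988, 0.004], [0.003, -0.004, -1.0]]
force: [1.2, -0.3, -0.4]
finger_gap: 0.0919
```

```bash
python3 go.py 546.3 104.9 65 81.1
```

```text
t 3.8 pos [547.2 105.3  65.9] tooldelta cm [-0.08  0.06  0.09] twist -0.05 tilt 0.29 F [ 1.2 -0.3 -0.4] M [ 0.03 -0.01 -0.06] gap 91.9 q [-0.02  0.53 -0.28  1.93  0.22  0.71 -2.16]
```

Call:
servo_tool --moves '[{"linear": [-0.08, 0.05, 0.1], "twist": 0, "hand": 7}, {"linear": [0, 0, 0], "twist": 0, "hand": 6.4}, {"linear": [0, 0, 0], "twist": 0, "hand": 5.5}, {"linear": [0, 0, 0], "twist": 0, "hand": 5.5}, {"linear": [0, 0, 0], "twist": 0, "hand": 5.5}]' --squeeze 6

```text
time: 4.3
ee_pos: [0.5467, 0.1051, 0.0653]
eef_rot: [[0.988, -0.156, 0.004], [-0.156, -0.988, 0.004], [0.004, -0.005, -1.0]]
force: [0.1, -0.2, -0.6]
finger_gap: 0.0601
```

```bash
python3 go.py 546.3 104.9 65 81.1
```

```text
t 4.3 pos [546.7 105.1  65.3] tooldelta cm [-0.04  0.02  0.03] twist -0.05 tilt 0.34 F [ 0.1 -0.2 -0.6] M [ 0.03 -0.02 -0.01] gap 60.1 q [-0.02  0.53 -0.28  1.93  0.22  0.7  -2.16]
```

Call:
servo_tool --moves '[{"linear": [0, 0, 0], "twist": 0, "hand": 5.0}, {"linear": [0, 0, 0], "twist": 0, "hand": 5.0}, {"linear": [0, 0, 0], "twist": 0, "hand": 5.0}]' --squeeze 45

```text
time: 4.6
ee_pos: [0.5467, 0.105, 0.0653]
eef_rot: [[0.988, -0.156, 0.004], [-0.156, -0.988, 0.004], [0.004, -0.005, -1.0]]
force: [0.9, 0.1, 0.0]
finger_gap: 0.0598
```

```bash
python3 go.py 546.3 104.9 65 81.1
```

```text
t 4.6 pos [546.7 105.   65.3] tooldelta cm [-0.04  0.02  0.03] twist -0.05 tilt 0.34 F [0.9 0.1 0. ] M [ 0.02  0.04 -0.01] gap 59.8 q [-0.02  0.53 -0.28  1.93  0.22  0.7  -2.16]
```

Call:
servo_tool --moves '[{"linear": [0, 0, -0.2], "twist": 0, "hand": 5.0}, {"linear": [0, 0, -0.2], "twist": 0, "hand": 5.0}, {"linear": [0, 0, -0.2], "twist": 0, "hand": 5.0}]'

```text
time: 4.9
ee_pos: [0.5454, 0.1045, 0.0692]
eef_rot: [[0.988, -0.156, 0.002], [-0.156, -0.988, 0.004], [0.001, -0.004, -1.0]]
force: [2.4, 0.1, -6.2]
finger_gap: 0.0596
```

```bash
python3 go.py 546.7 105 85 81.1
```

```text
t 4.9 pos [545.4 104.5  69.2] tooldelta cm [ 0.12 -0.08 -1.58] twist -0.05 tilt 0.23 F [ 2.4  0.1 -6.2] M [-0.01 -0.46 -0.04] gap 59.6 q [-0.02  0.53 -0.29  1.93  0.21  0.71 -2.16]
```

Call:
servo_tool --moves '[{"linear": [0.08, -0.03, -0.25], "twist": 0, "hand": 5.0}, {"linear": [0.05, -0.03, -0.25], "twist": 0, "hand": 5.0}, {"linear": [0.03, 0, -0.25], "twist": 0, "hand": 5.0}]'

```text
time: 5.2
ee_pos: [0.547, 0.1046, 0.0778]
eef_rot: [[0.988, -0.156, 0.001], [-0.156, -0.988, 0.003], [0.0, -0.003, -1.0]]
force: [0.5, 0.6, -2.6]
finger_gap: 0.0598
```

```bash
python3 go.py 546.7 105 85 81.1
```

```text
t 5.2 pos [547.  104.6  77.8] tooldelta cm [-0.04 -0.04 -0.72] twist -0.07 tilt 0.19 F [ 0.5  0.6 -2.6] M [ 0.04 -0.05  0.03] gap 59.8 q [-0.02  0.52 -0.29  1.92  0.21  0.73 -2.15]
```

Free of the clips; the load is about 1.6 N of lid weight. I'll lift to carry height.

Call:
servo_tool --moves '[{"linear": [0, -0.02, -0.5], "twist": 0, "hand": 5.0}, {"linear": [0, 0, -0.6], "twist": 0, "hand": 5.0}, {"linear": [0, 0, -1.0], "twist": 0, "hand": 5.0}, {"linear": [0, 0, -1.5], "twist": 0, "hand": 5.0}, {"linear": [0, 0, -1.5], "twist": 0, "hand": 5.0}]'

```text
time: 5.7
ee_pos: [0.5461, 0.1048, 0.1323]
eef_rot: [[0.988, -0.155, -0.001], [-0.155, -0.988, 0.003], [-0.001, -0.003, -1.0]]
force: [0.1, -0.1, -1.4]
finger_gap: 0.0598
```

Call:
servo_tool --moves '[{"linear": [0, 0, -1.2], "twist": 0, "hand": 5.0}, {"linear": [0, 0, -0.6], "twist": 0, "hand": 5.0}, {"linear": [0, 0, 0], "twist": 0, "hand": 5.0}, {"linear": [0, 0, 0], "twist": 0, "hand": 5.0}]'

```text
time: 6.1
ee_pos: [0.5475, 0.1052, 0.155]
eef_rot: [[0.988, -0.155, 0.005], [-0.155, -0.988, 0.004], [0.004, -0.004, -1.0]]
force: [-0.6, 0.3, -1.7]
finger_gap: 0.0595
```

```bash
python3 go.py 499.2 -116.3 140 108.6;  python3 - <<'E'
from h import *
for n in("scene","top"):
    im,d=manip.read_camera(n);cv2.imwrite(f"pics/{n}2f.png",im);np.save(f"pics/{n}2.npy",d);cv2.imwrite(f"pics/{n}2.png",cv2.resize(im[130:290,180:400],None,fx=3.6,fy=3.6,interpolation=cv2.INTER_CUBIC))
E
```

```text
t 6.1 pos [547.5 105.2 155. ] tooldelta cm [-1.34 22.63  1.4 ] twist -27.54 tilt 0.33 F [-0.6  0.3 -1.7] M [ 0.06  0.03 -0.04] gap 59.5 q [ 0.01  0.41 -0.32  1.87  0.16  0.88 -2.11]
```

View pics/scene2.png

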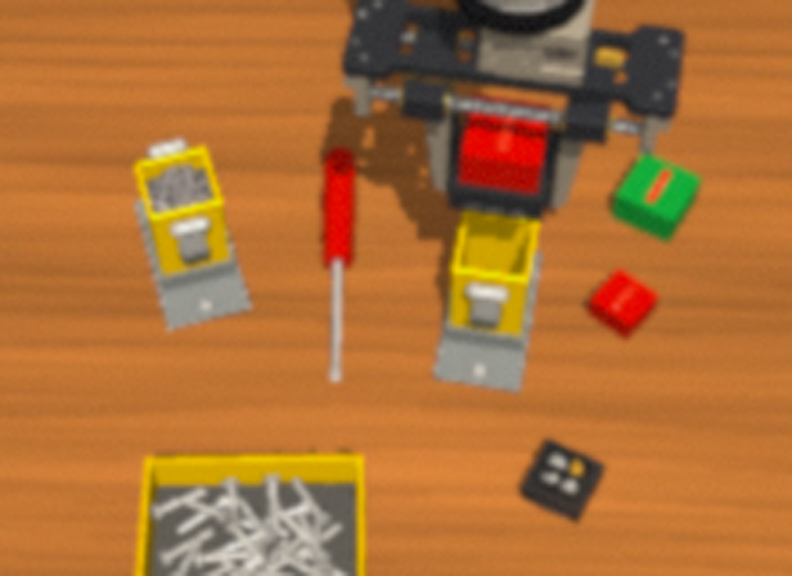

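View pics/top2.png

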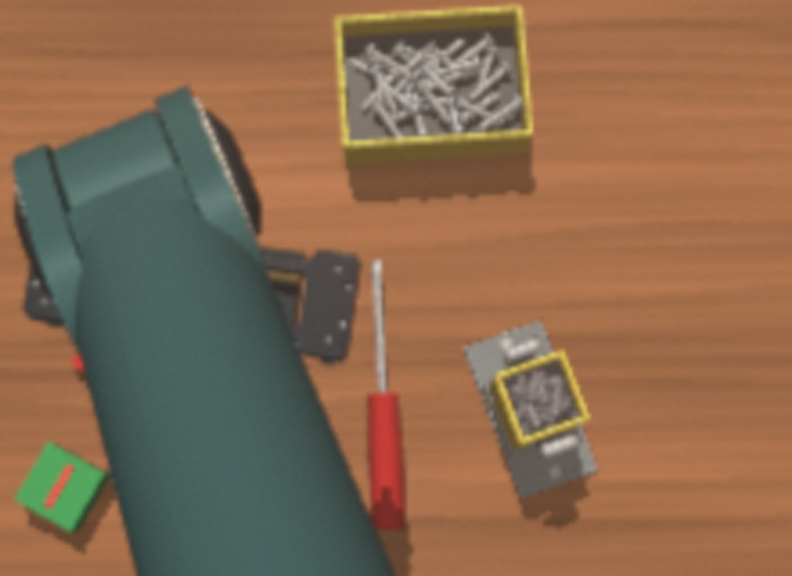

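Scene2 shows the lids held nested and level at (502,165). The empty jar is open at (497,240) and the full jar is at (180,185). Now I'll measure both rims with the same camera and the same method.

Run:
```python
from h import *
n="scene";im=cv2.imread(f"pics/{n}2f.png");d=np.load(f"pics/{n}2.npy");W=world(n,d);hsv=cv2.cvtColor(im,cv2.COLOR_BGR2HSV)
yel=(hsv[...,0]>20)&(hsv[...,0]<35)&(hsv[...,1]>120)
for b in((165,212,215,250),(185,225,300,335)):
  M=np.zeros_like(yel);M[b[0]:b[1],b[2]:b[3]]=1
  for lo in(.087,.088,.089):
    q=M&yel&(W[...,2]>lo)&(W[...,2]<.096);print(lo,q.sum(),rect(W[q]),rect(ray(n,np.argwhere(q)[:,::-1],.09)))
red=((hsv[...,0]<8)|(hsv[...,0]>172))&(hsv[...,1]>150)&(hsv[...,2]>80)
M=np.zeros_like(red);M[155:187,300:340]=1
p=W[M&red]; zt=np.percentile(p[:,2],95);print("cover z",zt)
q=M&red&(abs(W[...,2]-zt)<.005);print(q.sum(),rect(W[q]))
```

```text
0.087 108 (array([ 498.9, -115. ]), array([54.8, 51.8]), 18.4) (array([ 500.1, -114.6]), array([53.7, 51.7]), 18.7)
0.088 91 (array([ 499.9, -114.7]), array([52.8, 51.7]), 19.0) (array([ 500.1, -114.6]), array([53.7, 51.7]), 18.7)
0.089 65 (array([ 500. , -114.8]), array([52.7, 51.7]), 19.2) (array([ 499.1, -115.1]), array([51.5, 51.7]), 19.1)
0.087 104 (array([547.4, 106. ]), array([51.4, 51.6]), -9.2) (array([547.8, 105.9]), array([51.4, 51.3]), -9.1)
0.088 90 (array([547.4, 106. ]), array([51.4, 51.6]), -9.2) (array([547.7, 105.9]), array([51.4, 51.1]), -9.1)
0.089 69 (array([547.4, 106. ]), array([51.6, 51.2]), -9.6) (array([547.3, 105.9]), array([51.5, 50.3]), -9.3)
cover z 0.21401202579592535
288 (array([546.5, 105.3]), array([48. , 51.1]), -9.0)
```

Call:
servo_tool --moves '[{"linear": [-0.1, 1.5, 0], "twist": 0, "hand": 5.0}, {"linear": [-0.2, 3.0, 0], "twist": 0, "hand": 5.0}, {"linear": [-0.3, 4.0, 0], "twist": 0, "hand": 5.0}, {"linear": [-0.3, 4.0, 0], "twist": 0, "hand": 5.0}, {"linear": [-0.3, 4.0, 0], "twist": 0, "hand": 5.0}]'

```text
time: 6.7
ee_pos: [0.5071, -0.058, 0.1508]
eef_rot: [[0.99, -0.144, -0.001], [-0.144, -0.99, 0.006], [-0.002, -0.006, -1.0]]
force: [1.3, -0.1, -2.0]
finger_gap: 0.0595
```

```bash
python3 go.py 498.8 -115.9 140 108.7
```

```text
t 6.7 pos [507.1 -58.  150.8] tooldelta cm [0.02 5.86 1.04] twist -26.97 tilt 0.34 F [ 1.3 -0.1 -2. ] M [-0.   -0.06  0.05] gap 59.5 q [ 0.29  0.34 -0.28  1.98  0.12  0.84 -1.77]
```

Call:
servo_tool --moves '[{"linear": [0, 2.5, 0], "twist": 0, "hand": 5.0}, {"linear": [0, 1.2, 0], "twist": -3, "hand": 5.0}, {"linear": [0, 0, 0], "twist": -6, "hand": 5.0}, {"linear": [0, 0, 0], "twist": -6, "hand": 5.0}, {"linear": [0, 0, 0], "twist": -5, "hand": 5.0}]'

```text
time: 7.2
ee_pos: [0.4934, -0.1107, 0.1475]
eef_rot: [[0.98, 0.198, -0.01], [0.198, -0.98, 0.002], [-0.009, -0.003, -1.0]]
force: [-0.7, 0.1, -2.9]
finger_gap: 0.0594
```

```bash
python3 go.py 498.8 -115.9 140 108.7
```

```text
t 7.2 pos [ 493.4 -110.7  147.5] tooldelta cm [0.43 0.62 0.74] twist -7.3 tilt 0.57 F [-0.7  0.1 -2.9] M [-0.02 -0.02  0.01] gap 59.4 q [ 0.43  0.34 -0.33  1.99  0.15  0.84 -1.35]
```

Call:
servo_tool --moves '[{"linear": [0.2, 0.3, 0.1], "twist": -4, "hand": 5.0}, {"linear": [0.2, 0.1, 0.1], "twist": -3, "hand": 5.0}, {"linear": [0, 0, 0], "twist": 0, "hand": 5.0}, {"linear": [0, 0, 0], "twist": 0, "hand": 5.0}]'

```text
time: 7.6
ee_pos: [0.4941, -0.1181, 0.1433]
eef_rot: [[0.949, 0.316, -0.015], [0.316, -0.949, 0.001], [-0.014, -0.006, -1.0]]
force: [0.6, -0.7, -1.5]
finger_gap: 0.0599
```

```bash
python3 go.py 498.8 -115.9 125 108.7
```

```text
t 7.6 pos [ 494.1 -118.1  143.3] tooldelta cm [ 0.54 -0.05  1.82] twist -0.28 tilt 0.88 F [ 0.6 -0.7 -1.5] M [-0.01  0.01 -0.03] gap 59.9 q [ 0.46  0.36 -0.35  1.98  0.16  0.84 -1.23]
```

Call:
servo_tool --moves '[{"linear": [0.3, -0.05, 0.5], "twist": -0.2, "hand": 5.0}, {"linear": [0.2, 0, 0.5], "twist": 0, "hand": 5.0}, {"linear": [0.1, 0, 0.5], "twist": 0, "hand": 5.0}, {"linear": [0, 0, 0.2], "twist": 0, "hand": 5.0}, {"linear": [0, 0, 0], "twist": 0, "hand": 5.0}]'

```text
time: 8.1
ee_pos: [0.4988, -0.1158, 0.124]
eef_rot: [[0.948, 0.317, -0.017], [0.317, -0.948, 0.001], [-0.016, -0.007, -1.0]]
force: [-0.3, 0.2, -2.8]
finger_gap: 0.0595
```

```bash
python3 go.py 498.8 -115.9 110 108.7
```

```text
t 8.1 pos [ 498.8 -115.8  124. ] tooldelta cm [0.02 0.02 1.4 ] twist -0.2 tilt 0.97 F [-0.3  0.2 -2.8] M [0.04 0.01 0.04] gap 59.5 q [ 0.44  0.4  -0.34  1.98  0.18  0.81 -1.25]
```

Tilt has crept up to 1°. I'll try shaking it out with a small back-and-forth above the jar, before inserting.

Call:
servo_tool --moves '[{"linear": [-2.0, 0, 0], "twist": 0, "hand": 5.0}, {"linear": [0, 0, 0], "twist": 0, "hand": 5.0}, {"linear": [0, 0, 0], "twist": 0, "hand": 5.0}]'

```text
time: 8.4
ee_pos: [0.4802, -0.1216, 0.1243]
eef_rot: [[0.948, 0.318, -0.016], [0.318, -0.948, 0.002], [-0.015, -0.007, -1.0]]
force: [0.5, 1.0, -1.5]
finger_gap: 0.0593
```

Call:
servo_tool --moves '[{"linear": [0.5, 0, 0], "twist": 0, "hand": 5.0}, {"linear": [0.5, 0, 0], "twist": 0, "hand": 5.0}, {"linear": [0.5, 0, 0], "twist": 0, "hand": 5.0}, {"linear": [0, 0, 0], "twist": 0, "hand": 5.0}]'

```text
time: 8.8
ee_pos: [0.498, -0.1156, 0.1246]
eef_rot: [[0.948, 0.319, -0.013], [0.319, -0.948, 0.002], [-0.012, -0.006, -1.0]]
force: [0.4, 1.5, -2.2]
finger_gap: 0.0597
```

```bash
python3 go.py 498.8 -115.9 110 108.7
```

```text
t 8.8 pos [ 498.  -115.6  124.6] tooldelta cm [0.08 0.06 1.46] twist -0.09 tilt 0.77 F [ 0.4  1.5 -2.2] M [-0.04  0.01  0.  ] gap 59.7 q [ 0.44  0.39 -0.34  1.99  0.18  0.8  -1.24]
```

Call:
servo_tool --moves '[{"linear": [0, 0, -2.5], "twist": 0, "hand": 5.0}, {"linear": [0, 0, 0], "twist": 0, "hand": 5.0}, {"linear": [0, 0, 0], "twist": 0, "hand": 5.0}]'

```text
time: 9.1
ee_pos: [0.4985, -0.1149, 0.1491]
eef_rot: [[0.947, 0.32, -0.015], [0.32, -0.947, 0.003], [-0.013, -0.007, -1.0]]
force: [-0.2, 0.8, -2.6]
finger_gap: 0.0598
```

Call:
servo_tool --moves '[{"linear": [0, 0, 2.5], "twist": 0, "hand": 5.0}, {"linear": [0, 0, 0], "twist": 0, "hand": 5.0}, {"linear": [0, 0, 0], "twist": 0, "hand": 5.0}]'

```text
time: 9.4
ee_pos: [0.4979, -0.1149, 0.1229]
eef_rot: [[0.947, 0.32, -0.015], [0.32, -0.947, 0.003], [-0.014, -0.008, -1.0]]
force: [0.5, 0.2, -1.8]
finger_gap: 0.0599
```

```bash
python3 go.py 498.8 -115.9 110 108.7
```

```text
t 9.4 pos [ 497.9 -114.9  122.9] tooldelta cm [0.07 0.13 1.28] twist -0.02 tilt 0.9 F [ 0.5  0.2 -1.8] M [ 0.05 -0.04  0.03] gap 59.9 q [ 0.44  0.4  -0.34  1.99  0.18  0.8  -1.24]
```

Call:
servo_tool --moves '[{"linear": [-4.0, 0, 0], "twist": 0, "hand": 5.0}, {"linear": [0, 0, 0], "twist": 0, "hand": 5.0}, {"linear": [0.8, 0, 0], "twist": 0, "hand": 5.0}, {"linear": [0.8, 0, 0], "twist": 0, "hand": 5.0}, {"linear": [0.8, 0, 0], "twist": 0, "hand": 5.0}]'

```text
time: 9.9
ee_pos: [0.484, -0.12, 0.1246]
eef_rot: [[0.947, 0.32, -0.014], [0.32, -0.947, 0.002], [-0.013, -0.007, -1.0]]
force: [-0.1, -0.0, -1.5]
finger_gap: 0.0597
```

Call:
servo_tool --moves '[{"linear": [0.6, 0, 0], "twist": 0, "hand": 5.0}, {"linear": [0.3, 0, 0], "twist": 0, "hand": 5.0}, {"linear": [0, 0, 0], "twist": 0, "hand": 5.0}, {"linear": [0, 0, 0], "twist": 0, "hand": 5.0}]'

```text
time: 10.3
ee_pos: [0.4965, -0.1149, 0.1245]
eef_rot: [[0.946, 0.323, -0.013], [0.323, -0.946, 0.003], [-0.011, -0.007, -1.0]]
force: [-0.3, -0.3, -2.2]
finger_gap: 0.0598
```

```bash
python3 go.py 498.8 -115.9 110 108.7
```

```text
t 10.3 pos [ 496.5 -114.9  124.5] tooldelta cm [0.2  0.18 1.44] twist 0.15 tilt 0.75 F [-0.3 -0.3 -2.2] M [ 0.01  0.03 -0.03] gap 59.8 q [ 0.45  0.39 -0.34  1.99  0.18  0.8  -1.24]
```

Call:
servo_tool --moves '[{"linear": [0.1, 0.1, 0.6], "twist": 0.1, "hand": 5.0}, {"linear": [0.05, 0.05, 0.6], "twist": 0, "hand": 5.0}, {"linear": [0, 0, 0.6], "twist": 0, "hand": 5.0}, {"linear": [0, 0, 0.5], "twist": 0, "hand": 5.0}, {"linear": [0, 0, 0], "twist": 0, "hand": 5.0}]'

```text
time: 10.8
ee_pos: [0.4969, -0.1163, 0.0987]
eef_rot: [[0.947, 0.32, -0.015], [0.32, -0.947, 0.004], [-0.013, -0.008, -1.0]]
force: [-0.6, 0.9, -1.8]
finger_gap: 0.0596
```

```bash
python3 go.py 498.5 -115.9 90 108.7
```

```text
t 10.8 pos [ 496.9 -116.3   98.7] tooldelta cm [0.18 0.02 0.87] twist -0.01 tilt 0.87 F [-0.6  0.9 -1.8] M [ 0.01  0.01 -0.02] gap 59.6 q [ 0.44  0.43 -0.33  2.    0.2   0.75 -1.26]
```

Call:
servo_tool --moves '[{"linear": [0.18, 0, 0.4], "twist": 0, "hand": 5.0}, {"linear": [0, 0, 0.4], "twist": 0, "hand": 5.0}, {"linear": [0, 0, 0], "twist": 0, "hand": 5.0}, {"linear": [0, 0, 0], "twist": 0, "hand": 5.0}]'

```text
time: 11.2
ee_pos: [0.4986, -0.1156, 0.0899]
eef_rot: [[0.947, 0.32, -0.015], [0.32, -0.947, 0.004], [-0.013, -0.008, -1.0]]
force: [0.1, 0.9, -1.7]
finger_gap: 0.06
```

```bash
python3 go.py 498.5 -115.9 82 108.7
python3 - <<'E'
from h import *
im,d=manip.read_camera("scene");cv2.imwrite("pics/scene3f.png",im);np.save("pics/scene3.npy",d)
cv2.imwrite("pics/scene3.png",cv2.resize(im[140:230,180:290],None,fx=6.5,fy=6.5,interpolation=cv2.INTER_CUBIC))
W=world("scene",d);hsv=cv2.cvtColor(im,cv2.COLOR_BGR2HSV)
red=((hsv[...,0]<8)|(hsv[...,0]>172))&(hsv[...,1]>150)&(hsv[...,2]>80)
M=np.zeros_like(red);M[150:210,210:255]=1
p=W[M&red]; zt=np.percentile(p[:,2],90);q=M&red&(abs(W[...,2]-zt)<.004);print(zt,q.sum(),rect(W[q]))
A=W[q];print(np.linalg.lstsq(np.c_[A[:,:2]-A[:,:2].mean(0),np.ones(len(A))],A[:,2],rcond=None)[0])
E
```

```text
t 11.2 pos [ 498.6 -115.6   89.9] tooldelta cm [-0.01  0.03  0.79] twist -0.02 tilt 0.88 F [ 0.1  0.9 -1.7] M [ 0.01 -0.01 -0.01] gap 60.0 q [ 0.43  0.45 -0.33  2.01  0.21  0.74 -1.27]
0.1482833508620857 224 (array([ 497.5, -116.1]), array([50.5, 47.9]), 17.9)
[-0.01355682  0.00160216  0.1467871 ]
```

View pics/scene3.png

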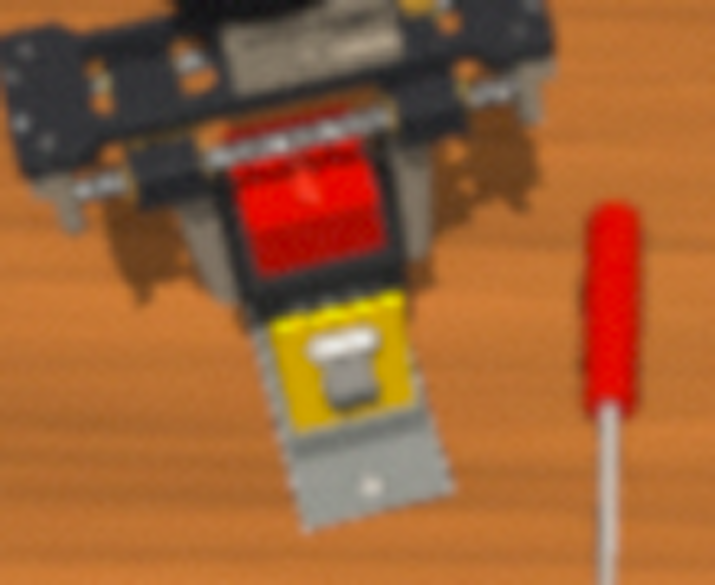

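Scene3 shows the lid just above the jar, with its front skirt edge at (262,318) to (405,290) evenly straddling the rim at (275,322) to (403,295) once parallax is allowed for. I'll lower it onto the rim.

Call:
servo_tool --moves '[{"linear": [0, 0.03, 0.3], "twist": 0, "hand": 5.0}, {"linear": [0, 0, 0.3], "twist": 0, "hand": 5.0}, {"linear": [0, 0, 0.2], "twist": 0, "hand": 5.0}, {"linear": [0, 0, 0], "twist": 0, "hand": 5.0}]'

```text
time: 11.65
ee_pos: [0.4988, -0.116, 0.0816]
eef_rot: [[0.947, 0.32, -0.014], [0.32, -0.947, 0.003], [-0.012, -0.008, -1.0]]
force: [-1.0, 0.0, -1.6]
finger_gap: 0.0599
```

```bash
python3 go.py 498.5 -115.9 65 108.7
```

```text
t 11.65 pos [ 498.8 -116.    81.6] tooldelta cm [-0.01 -0.01  1.66] twist -0.03 tilt 0.82 F [-1.   0.  -1.6] M [ 0.05 -0.01 -0.01] gap 59.9 q [ 0.43  0.46 -0.32  2.01  0.21  0.72 -1.27]
```

Call:
servo_tool --moves '[{"linear": [0, 0, 0.2], "twist": 0, "hand": 5.0}, {"linear": [0, 0, 0.2], "twist": 0, "hand": 5.0}, {"linear": [0, 0, 0.1], "twist": 0, "hand": 5.0}]'

```text
time: 11.95
ee_pos: [0.4989, -0.1161, 0.0764]
eef_rot: [[0.947, 0.32, -0.014], [0.32, -0.947, 0.003], [-0.012, -0.007, -1.0]]
force: [1.1, -0.2, -1.5]
finger_gap: 0.0595
```

```bash
python3 go.py 498.5 -115.9 65 108.7
```

```text
t 11.95 pos [ 498.9 -116.1   76.4] tooldelta cm [-0.02 -0.02  1.14] twist -0.03 tilt 0.81 F [ 1.1 -0.2 -1.5] M [ 0.04 -0.05  0.  ] gap 59.5 q [ 0.42  0.47 -0.32  2.01  0.22  0.71 -1.28]
```

The skirt is 5 mm past the rim with no contact force. Continuing down.

Call:
servo_tool --moves '[{"linear": [0, 0, 0.2], "twist": 0, "hand": 5.0}, {"linear": [0, 0, 0.2], "twist": 0, "hand": 5.0}, {"linear": [0, 0, 0.2], "twist": 0, "hand": 5.0}]'

```text
time: 12.25
ee_pos: [0.5005, -0.116, 0.0717]
eef_rot: [[0.947, 0.32, -0.011], [0.32, -0.947, 0.003], [-0.009, -0.006, -1.0]]
force: [-2.1, -0.4, 5.7]
finger_gap: 0.0594
```

```bash
python3 go.py 498.5 -115.9 65 108.7
```

```text
t 12.25 pos [ 500.5 -116.    71.7] tooldelta cm [-0.18 -0.07  0.67] twist -0.01 tilt 0.64 F [-2.1 -0.4  5.7] M [0.04 0.42 0.01] gap 59.4 q [ 0.42  0.48 -0.32  2.01  0.22  0.69 -1.28]
```

Call:
servo_tool --moves '[{"linear": [-0.12, -0.04, 0.25], "twist": 0, "hand": 5.0}, {"linear": [-0.05, 0, 0.25], "twist": 0, "hand": 5.0}, {"linear": [-0.03, 0, 0.25], "twist": 0, "hand": 5.0}]'

```text
time: 12.55
ee_pos: [0.5, -0.1164, 0.0653]
eef_rot: [[0.947, 0.321, -0.007], [0.321, -0.947, 0.002], [-0.006, -0.004, -1.0]]
force: [-1.5, -0.1, 6.5]
finger_gap: 0.0595
```

```bash
python3 go.py 498.5 -115.9 65 108.7
```

```text
t 12.55 pos [ 500.  -116.4   65.3] tooldelta cm [-0.13 -0.1   0.03] twist -0.0 tilt 0.42 F [-1.5 -0.1  6.5] M [0.11 0.09 0.02] gap 59.5 q [ 0.42  0.49 -0.31  2.02  0.23  0.68 -1.28]
```

Call:
servo_tool --moves '[{"linear": [-0.08, 0, 0.25], "twist": 0, "hand": 5.0}, {"linear": [0, 0, 0.25], "twist": 0, "hand": 5.0}]'

```text
time: 12.75
ee_pos: [0.5001, -0.1164, 0.065]
eef_rot: [[0.947, 0.321, -0.007], [0.321, -0.947, -0.0], [-0.007, -0.002, -1.0]]
force: [-11.5, 0.0, 33.3]
finger_gap: 0.0596
```

```bash
python3 go.py 498.5 -115.9 65 108.7
```

```text
t 12.75 pos [ 500.1 -116.4   65. ] tooldelta cm [-0.13 -0.1   0.  ] twist 0.0 tilt 0.41 F [-11.5   0.   33.3] M [0.58 2.38 0.02] gap 59.6 q [ 0.42  0.49 -0.31  2.02  0.23  0.67 -1.29]
```

Firm stop at TCP 65.0 mm, the same as on the first jar, so the lid is home. I'll relieve the force and then release.

Call:
servo_tool --moves '[{"linear": [0, 0, 0], "twist": 0, "hand": 5.0}, {"linear": [0, 0, 0], "twist": 0, "hand": 5.0}]'

```text
time: 12.95
ee_pos: [0.5001, -0.1164, 0.0656]
eef_rot: [[0.947, 0.321, -0.006], [0.321, -0.947, -0.001], [-0.006, -0.001, -1.0]]
force: [1.4, -0.2, -3.6]
finger_gap: 0.06
```

Call:
servo_tool --moves '[{"linear": [0, 0, 0], "twist": 0, "hand": 6.4}, {"linear": [0, 0, 0], "twist": 0, "hand": 7.5}, {"linear": [0, 0, 0], "twist": 0, "hand": 8.5}, {"linear": [0, 0, 0], "twist": 0, "hand": 8.5}]'

```text
time: 13.35
ee_pos: [0.4996, -0.1165, 0.0644]
eef_rot: [[0.947, 0.321, -0.008], [0.321, -0.947, -0.0], [-0.008, -0.002, -1.0]]
force: [0.7, -1.0, -0.6]
finger_gap: 0.0845
```

```bash
python3 go.py 499 -115.9 100 108.7
python3 - <<'E'
from h import *
im,d=manip.read_camera("scene");cv2.imwrite("pics/scene4f.png",im);np.save("pics/scene4.npy",d)
cv2.imwrite("pics/scene4.png",cv2.resize(im[140:230,180:290],None,fx=6.5,fy=6.5,interpolation=cv2.INTER_CUBIC))
W=world("scene",d);hsv=cv2.cvtColor(im,cv2.COLOR_BGR2HSV)
red=((hsv[...,0]<8)|(hsv[...,0]>172))&(hsv[...,1]>150)&(hsv[...,2]>80)
M=np.zeros_like(red);M[150:215,210:255]=1
p=W[M&red]; zt=np.percentile(p[:,2],85);q=M&red&(abs(W[...,2]-zt)<.004);print(zt,q.sum(),rect(W[q]))
A=W[q];print(np.linalg.lstsq(np.c_[A[:,:2]-A[:,:2].mean(0),np.ones(len(A))],A[:,2],rcond=None)[0])
E
```

```text
t 13.35 pos [ 499.6 -116.5   64.4] tooldelta cm [-0.07 -0.08 -3.56] twist -0.0 tilt 0.45 F [ 0.7 -1.  -0.6] M [ 0.   -0.03 -0.  ] gap 84.5 q [ 0.42  0.49 -0.31  2.02  0.23  0.67 -1.29]
0.12319040723714583 226 (array([ 498.1, -116.8]), array([50.3, 47.6]), 17.7)
[-0.00609775 -0.00104062  0.12226192]
```

View pics/scene4.png

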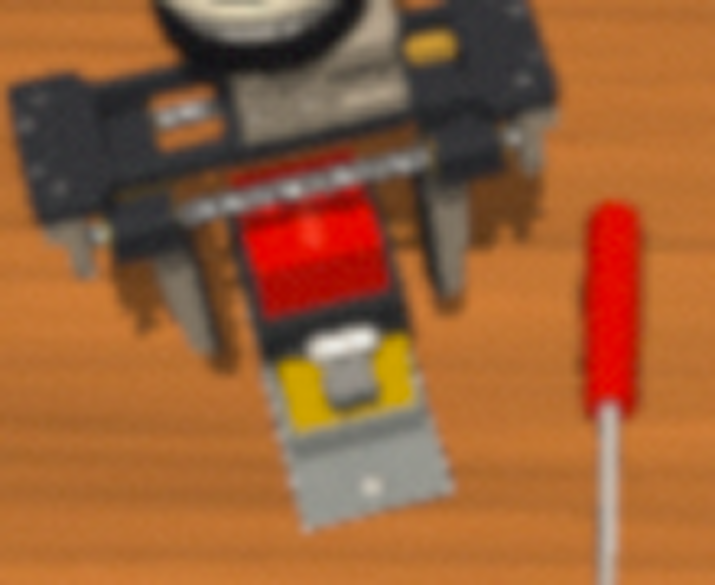

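Scene4 shows the lid seated, with the +x clip roll (343,340) over the skirt as it was on the first jar. The cover top measures 122.3 mm against 122 expected. I'll compare slopes with the baseline while raising the hand.

Call:
servo_tool --moves '[{"linear": [-0.05, -0.05, -0.8], "twist": 0, "hand": 8.5}, {"linear": [0, 0, -0.8], "twist": 0, "hand": 8.5}, {"linear": [0, 0, -0.8], "twist": 0, "hand": 8.5}, {"linear": [0, 0, -0.8], "twist": 0, "hand": 8.5}, {"linear": [0, 0, 0], "twist": 0, "hand": 8.5}]'

```text
time: 13.9
ee_pos: [0.4997, -0.1161, 0.0998]
eef_rot: [[0.947, 0.321, -0.007], [0.321, -0.947, -0.0], [-0.007, -0.002, -1.0]]
force: [0.6, -0.4, 0.1]
finger_gap: 0.0853
```

```bash
python3 go.py 499 -115.9 98 108.7
python3 - <<'E'
from h import *
for f,b in(("0",(170,215,298,338)),("4",(150,215,210,255))):
    im=cv2.imread(f"pics/scene{'0' if f=='0' else '4f'}.png");d=np.load(f"pics/scene0_d.npy" if f=="0" else "pics/scene4.npy")
    W=world("scene",d);hsv=cv2.cvtColor(im,cv2.COLOR_BGR2HSV)
    red=((hsv[...,0]<8)|(hsv[...,0]>172))&(hsv[...,1]>150)&(hsv[...,2]>80)
    M=np.zeros_like(red);M[b[0]:b[1],b[2]:b[3]]=1
    q=M&red&(abs(W[...,2]-.122)<.003);A=W[q];print(f,len(A),np.linalg.lstsq(np.c_[A[:,:2]-A[:,:2].mean(0),np.ones(len(A))],A[:,2],rcond=None)[0])
E
```

```text
t 13.9 pos [ 499.7 -116.1   99.8] tooldelta cm [-0.06 -0.05  0.18] twist -0.0 tilt 0.39 F [ 0.6 -0.4  0.1] M [-0.   -0.03 -0.02] gap 85.3 q [ 0.43  0.43 -0.33  2.    0.2   0.75 -1.26]
0 335 [-0.00269708 -0.00660225  0.12203395]
4 221 [-0.00623568  0.00161611  0.12216289]
```

Call:
servo_tool --moves '[{"linear": [-0.03, 0, 0.15], "twist": 0, "hand": 8.5}, {"linear": [0, 0, 0], "twist": 0, "hand": 6.5}, {"linear": [0, 0, 0], "twist": 0, "hand": 5.2}, {"linear": [0, 0, 0], "twist": 0, "hand": 4.5}, {"linear": [0, 0, 0], "twist": 0, "hand": 4.5}]' --squeeze 5

```text
time: 14.4
ee_pos: [0.499, -0.1163, 0.098]
eef_rot: [[0.947, 0.32, -0.007], [0.32, -0.947, -0.0], [-0.007, -0.002, -1.0]]
force: [0.3, -0.1, -0.1]
finger_gap: 0.0549
```

```bash
python3 go.py 499 -115.9 98 108.7
```

```text
t 14.4 pos [ 499.  -116.3   98. ] tooldelta cm [ 0.01 -0.04 -0.  ] twist -0.01 tilt 0.42 F [ 0.3 -0.1 -0.1] M [ 0.03 -0.03 -0.05] gap 54.9 q [ 0.43  0.43 -0.33  2.01  0.2   0.74 -1.26]
```

Call:
servo_tool --moves '[{"linear": [0, 0, 0], "twist": 0, "hand": 4.5}, {"linear": [0, 0, 0], "twist": 0, "hand": 4.5}, {"linear": [0, 0, 0], "twist": 0, "hand": 4.5}]' --squeeze 5

```text
time: 14.7
ee_pos: [0.4989, -0.1163, 0.0978]
eef_rot: [[0.947, 0.321, -0.008], [0.321, -0.947, -0.0], [-0.008, -0.002, -1.0]]
force: [0.5, 0.4, 1.6]
finger_gap: 0.0478
```

Call:
servo_tool --moves '[{"linear": [0, 0, 0], "twist": 0, "hand": 4.2}, {"linear": [0, 0, 0], "twist": 0, "hand": 4.2}, {"linear": [0, 0, 0], "twist": 0, "hand": 4.2}]' --squeeze 15

```text
time: 15.0
ee_pos: [0.4989, -0.1163, 0.0978]
eef_rot: [[0.947, 0.321, -0.008], [0.321, -0.947, -0.0], [-0.007, -0.002, -1.0]]
force: [-0.0, -1.3, -0.2]
finger_gap: 0.048
```

```bash
python3 go.py 499 -116.3 198 108.7
```

```text
t 15.0 pos [ 498.9 -116.3   97.8] tooldelta cm [ -0.07  -0.02 -10.02] twist -0.0 tilt 0.45 F [-0.  -1.3 -0.2] M [0.01 0.03 0.01] gap 48.0 q [ 0.43  0.43 -0.33  2.01  0.2   0.74 -1.26]
```

Gripped at 48.0 mm. I'll lift gently for the first 15 mm or more.

Call:
servo_tool --moves '[{"linear": [0, 0, -0.3], "twist": 0, "hand": 4.2}, {"linear": [0, 0, -0.3], "twist": 0, "hand": 4.2}, {"linear": [0, 0, -0.4], "twist": 0, "hand": 4.2}, {"linear": [0, 0, -0.4], "twist": 0, "hand": 4.2}]'

```text
time: 15.4
ee_pos: [0.4986, -0.116, 0.1122]
eef_rot: [[0.947, 0.321, -0.009], [0.321, -0.947, 0.0], [-0.008, -0.003, -1.0]]
force: [0.3, 0.4, 0.2]
finger_gap: 0.0478
```

```bash
python3 go.py 499 -116.3 198 108.7
```

```text
t 15.4 pos [ 498.6 -116.   112.2] tooldelta cm [-0.04  0.01 -8.58] twist 0.01 tilt 0.52 F [0.3 0.4 0.2] M [ 0.01 -0.02  0.01] gap 47.8 q [ 0.44  0.41 -0.34  2.    0.19  0.77 -1.25]
```

Call:
servo_tool --moves '[{"linear": [0, 0, -1], "twist": 0, "hand": 4.2}, {"linear": [0, 0, -1.5], "twist": 0, "hand": 4.2}, {"linear": [0, 0, -2], "twist": 0, "hand": 4.2}, {"linear": [0, 0, -2], "twist": 0, "hand": 4.2}, {"linear": [0, 0, -1], "twist": 0, "hand": 4.2}]'

```text
time: 15.9
ee_pos: [0.4985, -0.1158, 0.1918]
eef_rot: [[0.947, 0.321, -0.01], [0.321, -0.947, 0.001], [-0.01, -0.004, -1.0]]
force: [0.9, 1.5, -0.6]
finger_gap: 0.0479
```

Call:
servo_tool --moves '[{"linear": [0, 0, -0.3], "twist": 0, "hand": 4.2}, {"linear": [0, 0, 0], "twist": 0, "hand": 4.2}, {"linear": [0, 0, 0], "twist": 0, "hand": 4.2}]'

```text
time: 16.2
ee_pos: [0.4989, -0.116, 0.1963]
eef_rot: [[0.947, 0.321, -0.008], [0.321, -0.947, -0.0], [-0.008, -0.002, -1.0]]
force: [-0.3, 0.1, -0.8]
finger_gap: 0.0475
```

```bash
python3 go.py 499 -116.3 198 108.7
python3 - <<'E'
from h import *
im,d=manip.read_camera("scene");np.save("pics/scene5.npy",d);cv2.imwrite("pics/scene5f.png",im)
cv2.imwrite("pics/scene5.png",cv2.resize(im[110:240,170:350],None,fx=4.3,fy=4.3,interpolation=cv2.INTER_CUBIC))
im,d=manip.read_camera("top");cv2.imwrite("pics/top5.png",im)
E
```

```text
t 16.2 pos [ 498.9 -116.   196.3] tooldelta cm [-0.    0.03 -0.17] twist 0.01 tilt 0.46 F [-0.3  0.1 -0.8] M [ 0.04 -0.   -0.02] gap 47.5 q [ 0.47  0.29 -0.36  1.93  0.13  0.95 -1.2 ]
```

View pics/scene5.png

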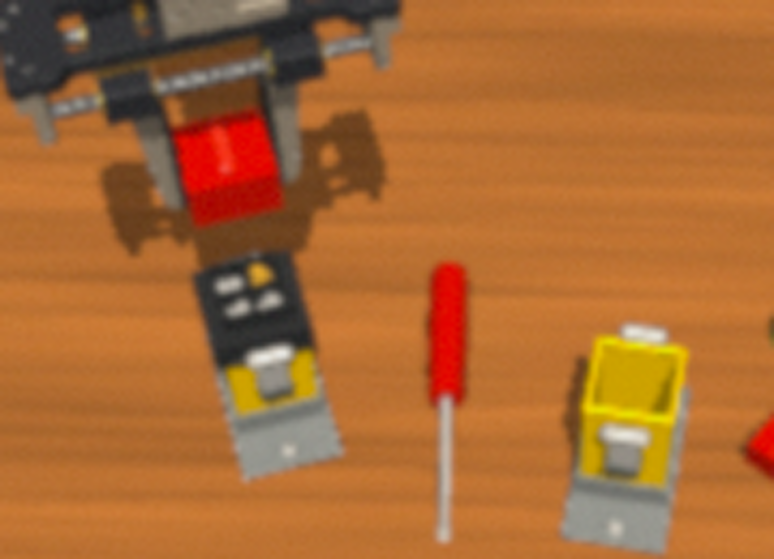

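View pics/top5.png

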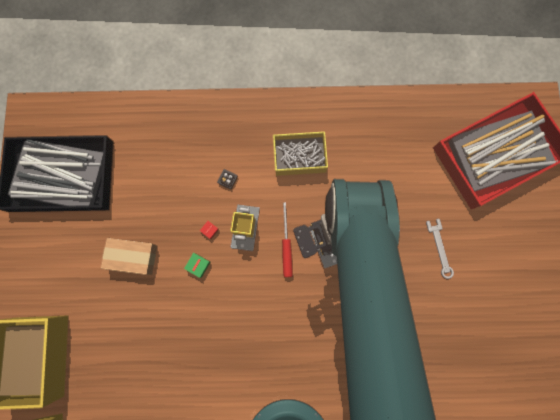

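Scene5 shows the cover held level at (225,165). The tray with its washers is exposed at (255,290), and the +x clip (270,360) is over the lid. Nothing else has moved. I'll do a numeric check of the tray's height and level.

Run:
```python
from h import *
d=np.load("pics/scene5.npy");im=cv2.imread("pics/scene5f.png");W=world("scene",d)
hsv=cv2.cvtColor(im,cv2.COLOR_BGR2HSV)
a=np.radians(18.7);L=(W[...,:2]-[.4992,-.1152])@np.array([[np.cos(a),-np.sin(a)],[np.sin(a),np.cos(a)]])
for nm,m in (("tray top",(abs(L).max(-1)<.020)&(W[...,2]>.09)&(W[...,2]<.13)),("flat +x",(abs(L[...,1])<.028)&(L[...,0]>.0225)&(L[...,0]<.029)&(W[...,2]>.07)&(W[...,2]<.12)),
 ("flat y sides",(abs(L[...,0])<.028)&(abs(L[...,1])>.0225)&(abs(L[...,1])<.0285)&(W[...,2]>.07)&(W[...,2]<.12))):
    A=np.c_[L[m],W[m][:,2]];print(nm,len(A),np.round(np.percentile(A[:,2],[10,50,90])*1000,1),end=" ")
    print(np.round(np.linalg.lstsq(np.c_[A[:,:2],np.ones(len(A))],A[:,2],rcond=None)[0],4))
m=(abs(L[...,0])<.03)&(abs(L[...,1])<.03)&(W[...,2]>.214)&(W[...,2]<.226)&(hsv[...,1]>150);A=np.c_[L[m],W[m][:,2]];print("cover",len(A),np.round(np.linalg.lstsq(np.c_[A[:,:2],np.ones(len(A))],A[:,2],rcond=None)[0],4))
# clip roll -x of full and +x
for s in(1,-1):
    m=(abs(L[...,1])<.014)&(abs(L[...,0]-s*.036)<.008)&(W[...,2]>.06)&(W[...,2]<.1)&(hsv[...,1]<60);print("clip",s,m.sum(),np.round(np.percentile(W[m][:,2],95)*1000,1) if m.any() else None, np.median(L[m],0) if m.any() else None)
```

```text
tray top 216 [ 94.6 102.2 107.6] [-0.0233  0.0372  0.1015]
flat +x 75 [81.4 92.8 96.2] [-1.7258  0.026   0.1363]
flat y sides 86 [92.  94.2 96.1] [-0.0575 -0.0046  0.0938]
cover 383 [-3.550e-02  1.000e-04  2.204e-01]
clip 1 94 94.9 [ 0.03512676 -0.00076554]
clip -1 1 88.3 [-0.03773646  0.0082214 ]
```

Run:
```python
from h import *
d=np.load("pics/scene5.npy");im=cv2.imread("pics/scene5f.png");W=world("scene",d)
hsv=cv2.cvtColor(im,cv2.COLOR_BGR2HSV)
a=np.radians(18.7);L=(W[...,:2]-[.4992,-.1152])@np.array([[np.cos(a),-np.sin(a)],[np.sin(a),np.cos(a)]])
m=(abs(L[...,0])<.022)&(abs(L[...,1])<.021)&(abs(W[...,2]-.2205)<.005)&(hsv[...,1]>150);A=np.c_[L[m],W[m][:,2]]
for i in range(4):
    c=np.linalg.lstsq(np.c_[A[:,:2],np.ones(len(A))],A[:,2],rcond=None)[0];r=A[:,2]-np.c_[A[:,:2],np.ones(len(A))]@c;A=A[abs(r)<.0012]
print("cover",len(A),np.round(c,4))
for s in(1,-1):
  for lo,hi in((-.028,-.015),(-.015,0),(0,.015),(.015,.026)):
    m=(L[...,0]>lo)&(L[...,0]<hi)&(s*L[...,1]>.0235)&(s*L[...,1]<.0285)&(W[...,2]>.085)&(W[...,2]<.1);print(s,lo,m.sum(),np.round(np.median(W[m][:,2])*1000,1))
```

```text
cover 173 [-0.0157 -0.0059  0.2207]
1 -0.028 5 93.5
1 -0.015 10 94.6
1 0 9 94.5
1 0.015 8 93.5
-1 -0.028 8 94.8
-1 -0.015 9 94.6
-1 0 12 94.0
-1 0.015 7 94.4
```

The tray lid's flat top is at 94 mm (93.5–94.8 all round), so it is home and level. The cover is 98.5 mm up and tilted 1° or less. Handing in.

```bash
python3 -c "
from bench import manip
print(manip.hand_in())"
```

```text
the job is handed in; nothing more can be done
None
```

I moved both lids together, nested, from the used-up jar to the full jar and pressed the tray lid home. I then lifted the red cover alone and handed in at about 16 s, still holding the cover over the full jar.

**Tray lid:**
- It reached a firm stop at 33 N, with the hand at the same height as on the first jar (65 mm).
- After the cover came off, its flat top measured 93.5–94.8 mm all round (94 mm expected).
- The +x clip is visibly over it. The −x clip was hidden from the camera, so that side rests on the height and level readings alone.

**Cover:** It sits about 98 mm above where it was. The hand is tilted 0.5°. A camera fit of the cover gave about 1°, which is within that fit's noise. An earlier, rougher fit read 2°, because it also picked up pixels from the cover's side.

**Carry:** The lids tilted by up to about 1° on the way over, and I only partly shook that out. They went over the rim without any contact force.

**Bystanders:** The bolt bin, carton, wrench and screwdriver look unmoved in the last pictures.

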